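# Stand the tall capacitor in the test pan

### The job

Pluck the tall capacitor out of the pocket tray and stand it upright, terminals up, in the square test pan on top of the capacitance meter. Lower it in and let go once it stands there, do not drop it, and leave the short capacitor where it is in its pocket.

Things in the scene. Friction and masses are not known exactly. Their poses are not given: they have to be found in the camera images.
- cap_center (a point): Centre of the tall capacitor: an upright cylinder with a black sleeve and a bright metal top end, 20 mm in diameter, 45 mm high, about 25 g, with two flat 4 mm terminals sticking up from its top. The point is half-way up, 22.5 mm above its foot; z is up along its axis. It stands loosely in one of the tray's pockets, its foot 6 mm above the bench, so its upper 33 mm stand clear of the tray's top; it is the only tall part in the tray. It lifts straight out.
- short_center (a point): Centre of the short capacitor: same look and same 20 mm diameter, but only 22 mm high (point half-way up, 11 mm above its foot). It stands in another pocket and stays there.
- tray: Grey plastic pocket tray, fixed to the bench, 150 mm (its x) by 220 mm (its y), 18 mm high. Origin at the centre of its underside, on the bench. It has 6 square pockets, 27 mm wide and 12 mm deep, at x = -35 and 35 mm, y = -70, 0 and 70 mm in its frame. Five hold parts: the two capacitors, and three other small parts at most 20 mm high, which reach at most 26 mm above the bench; one is empty.
- pan_floor (a point): Centre of the floor inside the open square metal test pan on top of the meter. The pan is 54 mm square inside, its 4 mm thick walls rise 7 mm above this floor, and are along this point's x and y axes; z is up. The meter is a grey instrument, 170 by 170 mm, fixed to the bench, its flat top 52 mm above the bench; the pan's floor is 56 mm above the bench. Nothing on the meter is taller than the pan's rim.

How it is judged:
By the outcome, as a careful person would: the job done as asked, in the order asked, and still so for the second after the job is handed in, with the robot touching nothing.
It also fails if it takes over 32 s, if anything falls off the work surface, if the arm or the gripper's body presses on something with over 40 N, if the wrist force passes 120 N, or if a joint passes its speed limit or range.

### The arm

A 6-joint arm with a two-finger parallel gripper is mounted at the origin on the work surface. World frame = base frame: x ahead of the robot, y to its left, z up, the work surface at z = 0. Lengths are in m, angles in rad, forces in N, time in s.
With the tool pointing down it reaches from about 0.3 to 0.85 m from the base axis. Payload 4.2 kg.
Tool frame: the origin (TCP) lies at the very end of the fingers, on their centre line; the grasp point (between the pads) lies 19 mm behind it; z points along the fingers, y is the line along which they close (so a half turn about z gives the same grasp; the last joint's range is limited). The gripper opens to 91 mm and grips with 3 to 60 N. Pads are 32 mm wide; open, the fingers measure 118 mm over their backs; the gripper's body (76 mm by 178 mm) begins 60 mm behind the grasp point.
Start: joints at [1.294, 0.32, 1.565, -0, 1.257, -0.02], TCP at [0.146, 0.556, 0.214] pointing down, gripper open.
Joint ranges: [-3.11, 3.11], [-0.84, 2.01], [0.21, 2.61], [-1.34, 4.49], [0.05, 2.63], [-2.56, 2.56]. Speed limits (rad/s): [2.57, 2.57, 3.14, 3.14, 3.14, 3.14].

### API

Orientations are given as a 3x3 rotation matrix whose columns are the frame's x, y, z axes.
In Python, from plant import get_obs, viewer, ticket gives the robot as it stands. The module is installed in compiled form; this text tells all that it offers.
- The arm moves only by the tool arm_command, never from a script. Its argument "steps" is text: rows parted by semicolons, each of 5 numbers parted by spaces: the shift along the tool's x, y, z as a fraction of full scale, then the turn about the tool's z as a fraction of full scale, then the opening, from 0 (shut) to 1 (fully open). A call has 1 to 5 rows; each row shifts and turns the commanded pose from where the row before left it, along the tool's axes as they then stand; what a row does not reach is not made up. Full scale, the value 1, is 20 mm for a shift and 0.12 rad for a turn. A row lasts 1/12 s, in which the tool goes at most 41.7 mm and 7.16 degrees, less where a joint would pass 70% of its speed; a pose out of reach is approached as far as the arm can. A call with a number of a shift or a turn outside -1 to 1 is refused whole. A call with a gripper value outside its range is refused whole. The fingers move at their own pace and stop on an object; "grip_force" is the grip in N (left out, the last holds). Time passes only in rows, so rows that do not move let the fingers close. It gives the time, the measured TCP pose, the force, the opening and the grip force at its end, in the units of the state.
- get_obs(): the state, without advancing time (a new reading comes with each control period).
- viewer.grab_frame(name): name is "side" or "top" or "wrist"; returns (picture, depth): 480x640x3 uint8, red, green, blue; 480x640 float32, m along the optical axis (not along the pixel's ray), 0 where there is no reading.
- viewer.calibration(name): a dict with "K" (3x3 intrinsics, pixels), "k1" (the pictures are not rectified: a ray, as slopes to the right and down, at radius r is drawn at 1 + k1 r^2 times it, then the intrinsics apply), "eye" and "rotation" of the camera in the world; the wrist camera has in their place "hand_eye" (4x4, takes a point from camera to tool coordinates, whose origin is the TCP and whose axes are the flange's). Camera axes: x right, y up, looking along -z (the intrinsics and any distortion apply to the point x, -y, -z); pixel columns grow to the right and rows downward; lengths in m; the calibration is good to about 2 mm. A picture is of the moment at which its call begins: read the wrist's pose just before it. calibration takes no time and is no camera call.
- ticket.sign_off(): hands the job in; it is judged then, once.
The state is a dict: "t": time; "joints": joint angles; "joint_velocities": joint speeds; "joint_torque": joint torques, N m; "tcp_pos": TCP position; "ee_rot": TCP orientation; "contact_force": force on the tool from outside, world axes, zero at the start; "wrist_torque": the same for the moment, N m; "width": opening from 0.0 (shut) to 1.0 (fully open); "grasp_force": force on a finger pad.
Only numpy, scipy, OpenCV 4.12 (cv2) and the standard library are available. Lean on these libraries where they do the work, as an engineer would, in place of code of your own. Each camera call takes 0.05 s, during which the arm holds its last target. There are 200 camera calls.

## Working session

There is one attempt and no reset: what is moved stays moved. The work goes in short steps, Python scripts to look and compute and a tool call to move; the robot and the scene stay as the last step left them, time stands still between calls to the robot, and variables do not carry over. Pictures are saved under pics/ and viewed, at most 10 in all, crops included, and the job is handed in when it is done.

Besides the shell and the picture viewer there is one more tool, called after ">>>" as name(argument=value, ...) on one line, values as JSON. arm_command: Moves the arm, as the interface text tells. Its arguments: {"type":"object","properties":{"steps":{"type":"string"},"grip_force":{"type":"number"}},"required":["steps"]}

```bash
mkdir -p pics; cat > h.py <<'E'
import numpy as np, cv2
from plant import get_obs, viewer, ticket
def cam(name, obs=None):
    c=viewer.calibration(name); K=np.array(c["K"])
    if name=="wrist":
        H=np.array(c["hand_eye"]); R=np.array(obs["ee_rot"])
        return K,c["k1"],R@H[:3,3]+np.array(obs["tcp_pos"]),R@H[:3,:3]
    return K,c["k1"],np.array(c["eye"]),np.array(c["rotation"])
def rays(C,uv):
    K,k1,e,R=C
    p=cv2.undistortPoints(np.float64(uv).reshape(-1,1,2),K,np.array([k1,0,0,0,0.])).reshape(-1,2)
    return np.c_[p[:,0],-p[:,1],-np.ones(len(p))]@R.T
def onplane(C,uv,z):
    d=rays(C,uv); return C[2]+d*((z-C[2][2])/d[:,2])[:,None]
def cloud(C,depth):
    v,u=np.mgrid[0:480,0:640]
    d=rays(C,np.c_[u.ravel(),v.ravel()])
    return (C[2]+d*depth.reshape(-1,1)).reshape(480,640,3)
E
python3 - <<'E'
from h import *
o=get_obs(); print(o)
for n in("top","side","wrist"):
    o=get_obs(); im,d=viewer.grab_frame(n)
    C=cam(n,o); print(n,C[0].diagonal(),C[1],C[2],C[3].round(2).tolist())
    cv2.imwrite(f"pics/{n}0.png",im[...,::-1]); np.savez(f"{n}0.npz",im=im,d=d,e=C[2],R=C[3])
E
```

```text
{'t': 0.0, 'joints': array([ 1.29399331e+00,  3.20263696e-01,  1.56569311e+00, -1.24586778e-05,
        1.25733854e+00, -2.00039894e-02]), 'joint_velocities': array([-0.00132036, -0.00032699,  0.0008791 ,  0.0003845 ,  0.00013212,
       -0.0010719 ]), 'joint_torque': array([-2.02390809e-03, -4.12467670e+01, -2.31972134e+01,  7.25764618e-02,
        4.55675845e-02, -1.34199249e-04]), 'tcp_pos': array([0.14591114, 0.55566427, 0.21313099]), 'ee_rot': array([[-9.67208908e-01,  2.53981738e-01, -4.53915038e-04],
       [ 2.53982142e-01,  9.67207516e-01, -1.64111914e-03],
       [ 2.22157468e-05, -1.70259136e-03, -9.99998550e-01]]), 'contact_force': array([-0.15208107,  0.34342948,  0.27181888]), 'wrist_torque': array([0.00360702, 0.00965687, 0.00285687]), 'grasp_force': 0.0, 'width': 0.9999952510382094}
top [529.07945146 529.07945146   1.        ] -0.12546345055087085 [0.33326277 0.01486843 0.93698245] [[-0.15, 0.96, -0.23], [-0.99, -0.14, 0.03], [-0.01, 0.24, 0.97]]
side [531.94615823 531.94615823   1.        ] 0.046601347975250514 [ 0.43846561 -0.59374677  0.61521314] [[0.98, 0.11, -0.14], [-0.18, 0.66, -0.73], [0.01, 0.74, 0.67]]
wrist [390.89684025 390.89684025   1.        ] -0.08369604827383784 [0.08102309 0.57383573 0.38488375] [[0.26, -0.94, -0.23], [0.97, 0.25, 0.06], [-0.0, -0.24, 0.97]]
```

View pics/top0.png

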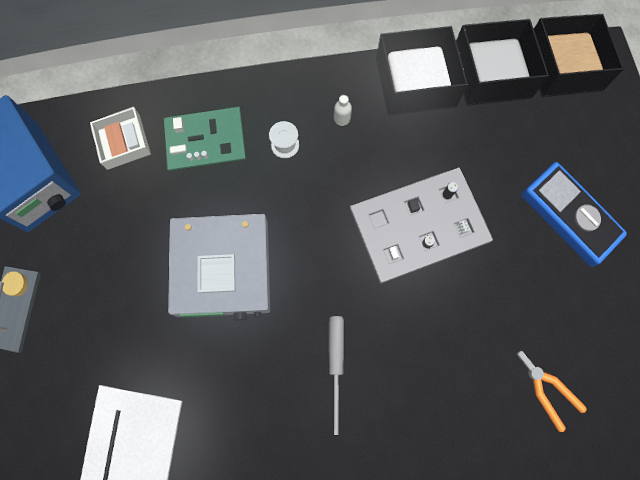

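View pics/side0.png

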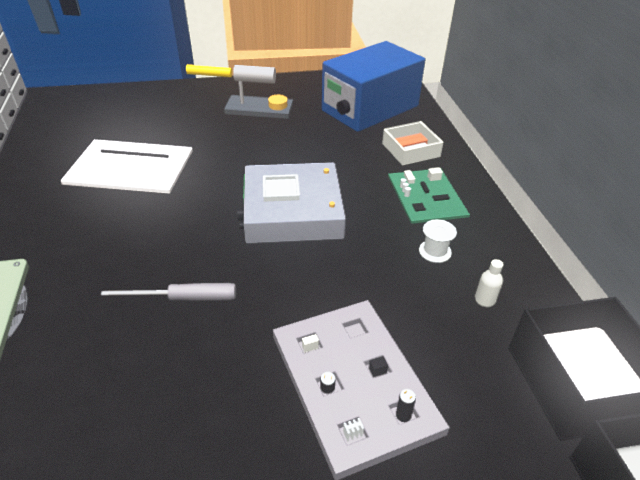

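The top view shows the tray with the tall capacitor at about (451,187), the short one at (429,240), and the pan on the meter at (216,273). In the side view the tall capacitor's top is at about (407,397), its foot is hidden in the pocket, and the pan is at (281,187).

```bash
cat > m.py <<'E'
from h import *
def load(n):
    z=np.load(n+"0.npz"); c=viewer.calibration(n)
    return z["im"],z["d"],(np.array(c["K"]),c["k1"],z["e"],z["R"])
def blob(mask,box):
    m=np.zeros(mask.shape,np.uint8); u0,v0,u1,v1=box; m[v0:v1,u0:u1]=mask[v0:v1,u0:u1]
    n,l,s,c=cv2.connectedComponentsWithStats(m); i=1+np.argmax(s[1:,4]); return l==i,s[i],c[i]
for n,tb,sb in(("top",(435,172,468,205),(415,225,442,255)),("side",(390,382,422,425),(315,366,342,395))):
    im,d,C=load(n); P=cloud(C,d)
    for nm,b,z in(("tall",tb,.051),("short",sb,.028)):
        u0,v0,u1,v1=b
        g=im.min(2)
        m,s,c=blob(g>205,b); cn=max(cv2.findContours(m.astype(np.uint8),cv2.RETR_EXTERNAL,cv2.CHAIN_APPROX_NONE)[0],key=len)
        h=cv2.convexHull(cn).reshape(-1,2)
        W=onplane(C,h,z)
        (cx,cy),r=cv2.minEnclosingCircle(np.float32(W[:,:2]))
        print(n,nm,s,c.round(1),"circ",round(cx,4),round(cy,4),"r",round(r,4),"centroid",onplane(C,[c],z).round(4)[0],"depthz",np.percentile(P[m][:,2],[10,50,90]).round(4))
    big=cv2.resize(im[tb[1]-25:tb[3]+25,tb[0]-25:tb[2]+25],None,fx=5,fy=5,interpolation=cv2.INTER_NEAREST)
    pb=(190,245,245,300) if n=="top" else (250,165,315,210)
    b2=cv2.resize(im[pb[1]:pb[3],pb[0]:pb[2]],None,fx=5,fy=5,interpolation=cv2.INTER_NEAREST)
    H=max(big.shape[0],b2.shape[0]); out=np.zeros((H,big.shape[1]+b2.shape[1],3),np.uint8)
    out[:big.shape[0],:big.shape[1]]=big; out[:b2.shape[0],big.shape[1]:]=b2
    cv2.imwrite(f"pics/crop_{n}.png",out[...,::-1]); print(out.shape)
E
python3 m.py; python3 -c "
import cv2,numpy as np
a=cv2.imread('pics/crop_top.png');b=cv2.imread('pics/crop_side.png')
w=max(a.shape[1],b.shape[1]);f=lambda x:cv2.copyMakeBorder(x,0,0,0,w-x.shape[1],0)
o=np.vstack([f(a),f(b)]);s=min(800/o.shape[1],600/o.shape[0]);print(s,a.shape,b.shape);cv2.imwrite('pics/crops.png',cv2.resize(o,None,fx=s,fy=s))"
```

```text
top tall [449 182   9   9  54] [452.9 186.2] circ 0.6166 -0.269 r 0.0084 centroid [ 0.6164 -0.2691  0.051 ] depthz [0.0495 0.0514 0.0541]
top short [425 235  10  10  59] [429.3 239.7] circ 0.5312 -0.2129 r 0.0087 centroid [ 0.5311 -0.2129  0.028 ] depthz [0.0261 0.0284 0.0303]
(415, 690, 3)
side tall [390 382  32  43 756] [407.7 396.5] circ 0.6134 -0.2763 r 0.0315 centroid [ 0.6162 -0.2703  0.051 ] depthz [0.0166 0.0181 0.0507]
side short [315 366  27  19 355] [327.7 372.9] circ 0.5327 -0.2058 r 0.0198 centroid [ 0.532  -0.2065  0.028 ] depthz [0.0171 0.0192 0.0287]
(465, 735, 3)
0.6818181818181818 (415, 690, 3) (465, 735, 3)
```

View pics/crops.png

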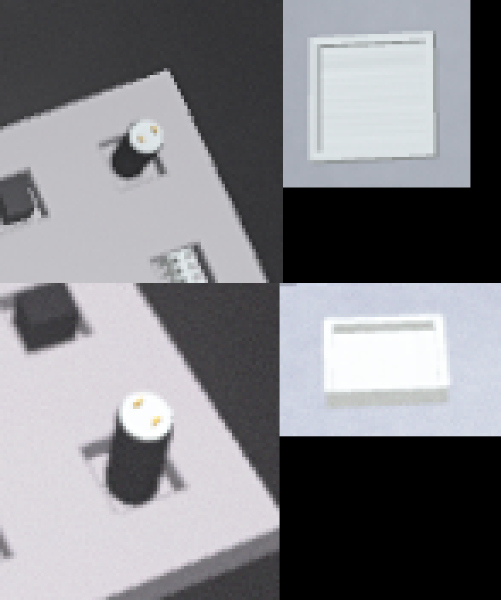

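View pics/wrist0.png

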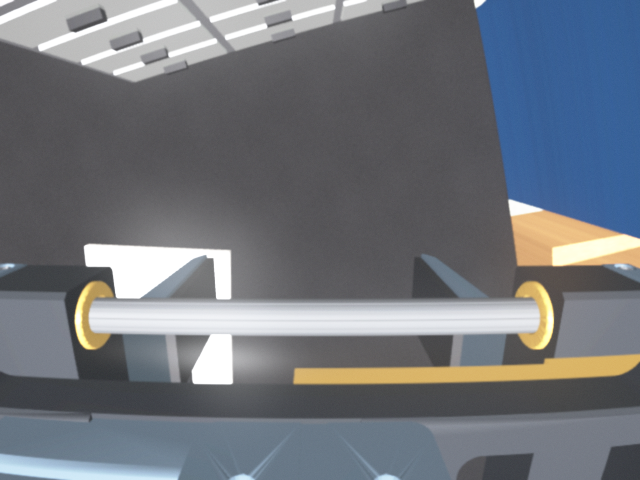

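The crops show the tall capacitor's bright top disc with two terminals, and the pan's rim and inner edges clearly. The wrist view shows only the open fingers and the bench beyond. Next I'll measure the capacitor in the side view and the pan in both views.

```bash
cat > m2.py <<'E'
import io,contextlib
with contextlib.redirect_stdout(io.StringIO()): from m import *
im,d,C=load("side"); g=im.min(2)
m,s,c=blob(g>240,(395,385,420,412)); print("side tall",s,c,onplane(C,[c],.051).round(4))
for n,b,th in(("top",(190,248,242,298),(205,215,225)),("side",(255,170,306,205),(225,235,240))):
    im,d,C=load(n); g=im.min(2); P=cloud(C,d)
    for t in th:
        m,s,c=blob(g>t,b)
        cn=max(cv2.findContours(m.astype(np.uint8),cv2.RETR_EXTERNAL,cv2.CHAIN_APPROX_NONE)[0],key=len).reshape(-1,2)
        W=onplane(C,cn,.063)[:,:2]
        r=cv2.minAreaRect(np.float32(W*1000)); print(n,t,s,"rim rect",np.round(r[0],1),np.round(r[1],1),round(r[2],1))
    if n=="top":
        Q=P[255:290,202:230].reshape(-1,3); print("pan depth z",np.median(Q[:,2]), "meter z",np.median(P[300:310,180:230][...,2]),"tray z",np.median(P[215:225,435:450][...,2]))
        sel=(P[...,2]>.044)&(P[...,2]<.06)&(P[...,1]<-.2)&(P[...,1]>-.33)&(P[...,0]>.5)&(P[...,0]<.7)
        print("depth tall",sel.sum(),P[sel].mean(0))
E
python3 m2.py
```

```text
side tall [401 389  14  13 127] [407.31496063 395.33070866] [[ 0.6162 -0.2687  0.051 ]]
top 205 [ 198  254   36   38 1187] rim rect [521.1 163.7] [60.1 61.5] 84.4
top 215 [ 198  255   36   37 1006] rim rect [520.9 163.7] [59.3 61. ] 83.5Traceback (most recent call last):
  File "m2.py", line 8, in <module>
    m,s,c=blob(g>t,b)
          ~~~~^^^^^^^
  File "m.py", line 7, in blob
    n,l,s,c=cv2.connectedComponentsWithStats(m); i=1+np.argmax(s[1:,4]); return l==i,s[i],c[i]
                                                     ~~~~~~~~~^^^^^^^^^
    return _wrapfunc(a, 'argmax', axis=axis, out=out, **kwds)
    return bound(*args, **kwds)
ValueError: attempt to get argmax of an empty sequence
```

```bash
sed -i 's/(205,215,225)/(200,210)/' m2.py; python3 m2.py; python3 -c "
from h import *
o=get_obs();R=o['ee_rot'];p=o['tcp_pos']
for t in([.6163,-.269,.13],[.521,.1637,.15]): print((R.T@(np.array(t)-p)*1000).round(1))"
```

```text
side tall [401 389  14  13 127] [407.31496063 395.33070866] [[ 0.6162 -0.2687  0.051 ]]
top 200 [ 198  254   36   38 1219] rim rect [520.9 163.7] [60.1 61.8] 84.4
top 210 [ 198  255   36   37 1164] rim rect [520.9 163.7] [60.1 61.1] 84.4
pan depth z 0.05674994664508265 meter z 0.052309307621407564 tray z 0.01847723820952868
depth tall 103 [ 0.61448703 -0.26654444  0.05074976]
side 225 [263 174  37  23 708] rim rect [521.6 164.1] [64.3 62.4] 83.8
side 235 [263 174  37  23 667] rim rect [521.  164.2] [62.8 61.9] 84.4
side 240 [263 175  37  22 632] rim rect [521.1 163.7] [61.6 61.7] 84.0
[-664.4 -678.2   84.2]
[-462.3 -283.9   63.7]
```

>>> arm_command(steps="-0.5 -0.5 0 0 0.5;-1 -1 0 0 0.5;-1 -1 0 0 0.5;-1 -1 0 0 0.5;-1 -1 0 0 0.5", grip_force=12)

```text
t: 0.57
tcp_pos: [0.2108, 0.444, 0.2137]
ee_rot: [[-0.967, 0.253, 0.0], [0.253, 0.967, -0.001], [-0.0, -0.001, -1.0]]
contact_force: [0.5, 0.7, 0.3]
width: 0.666
grasp_force: 0.0
```

>>> arm_command(steps="-1 -1 0 0 0.5;-1 -1 0 0 0.5;-1 -1 0 0 0.5;-1 -1 0 0 0.5;-1 -1 0 0 0.5")

```text
t: 0.98
tcp_pos: [0.2818, 0.3218, 0.2139]
ee_rot: [[-0.967, 0.254, 0.0], [0.254, 0.967, -0.0], [-0.0, -0.0, -1.0]]
contact_force: [-0.4, 0.3, -0.3]
width: 0.504
grasp_force: 0.0
```

>>> arm_command(steps="-1 -1 0 0 0.5;-1 -1 0 0 0.5;-1 -1 0 0 0.5;-1 -1 0 0 0.5;-1 -1 0 0 0.5")

```text
t: 1.4
tcp_pos: [0.3528, 0.1997, 0.2139]
ee_rot: [[-0.967, 0.254, 0.0], [0.254, 0.967, -0.0], [-0.0, -0.0, -1.0]]
contact_force: [-0.3, -0.4, -0.0]
width: 0.497
grasp_force: 0.0
```

>>> arm_command(steps="-1 -1 0 0 0.5;-1 -1 0 0 0.5;-1 -1 0 0 0.5;-1 -1 0 0 0.5;-1 -1 0 0 0.5")

```text
t: 1.82
tcp_pos: [0.4238, 0.0778, 0.2139]
ee_rot: [[-0.967, 0.254, -0.0], [0.254, 0.967, -0.0], [0.0, -0.0, -1.0]]
contact_force: [0.6, 1.1, 0.0]
width: 0.504
grasp_force: 0.0
```

>>> arm_command(steps="-1 -1 0 0 0.5;-1 -1 0 0 0.5;-1 -1 0 0 0.5;-1 -1 0 0 0.5;-1 -1 0 0 0.5")

```text
t: 2.23
tcp_pos: [0.495, -0.0442, 0.2139]
ee_rot: [[-0.967, 0.255, -0.001], [0.255, 0.967, -0.0], [0.001, -0.0, -1.0]]
contact_force: [0.3, -0.3, -0.3]
width: 0.5
grasp_force: 0.0
```

>>> arm_command(steps="-1 -1 0 0 0.5;-1 -1 0 0 0.5;-1 -1 0 0 0.5;-1 -1 0 0 0.5;-1 -1 0 0 0.5")

```text
t: 2.65
tcp_pos: [0.5662, -0.1662, 0.2138]
ee_rot: [[-0.967, 0.254, -0.001], [0.254, 0.967, 0.0], [0.001, -0.0, -1.0]]
contact_force: [-0.0, -0.2, 0.2]
width: 0.5
grasp_force: 0.0
```

>>> arm_command(steps="-1 -1 0 0 0.5;-1 -1 0 0 0.5;-1 -1 0 0 0.5;-0.5 -1 0.5 0 0.5;-0.2 -0.4 0.5 0 0.5")

```text
t: 3.07
tcp_pos: [0.616, -0.2718, 0.1934]
ee_rot: [[-0.967, 0.256, 0.001], [0.256, 0.967, -0.002], [-0.001, -0.001, -1.0]]
contact_force: [0.7, 0.2, -0.1]
width: 0.501
grasp_force: 0.0
```

>>> arm_command(steps="0 0 1 0 0.5;0 0 1 0 0.5;0 0 1 0 0.5;0 0 0 0 0.5;0 0 0 0 0.5")

```text
t: 3.48
tcp_pos: [0.6145, -0.2675, 0.1327]
ee_rot: [[-0.967, 0.254, -0.004], [0.254, 0.967, 0.002], [0.004, 0.001, -1.0]]
contact_force: [0.5, -0.3, 1.7]
width: 0.5
grasp_force: 0.0
```

```bash
python3 - <<'E'
from h import *
o=get_obs();R=o['ee_rot'];p=o['tcp_pos']
print(p,(R.T@(np.array([.6163,-.269,.026])-p)*1000).round(1))
im,d=viewer.grab_frame("wrist"); cv2.imwrite("pics/w1.png",im[...,::-1])
E
```

```text
[ 0.61448087 -0.26753018  0.13272916] [ -2.5  -1.  106.7]
```

View pics/w1.png

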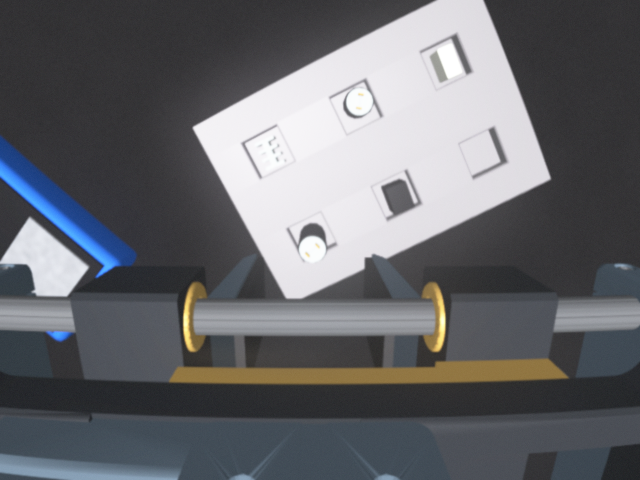

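The wrist view shows the capacitor's top at about (312,249), centred between the fingers. I'll cast it to a point as a check.

```bash
python3 - <<'E'
from h import *
o=get_obs();R=o['ee_rot'];p=o['tcp_pos']
im,d=viewer.grab_frame("wrist"); C=cam("wrist",o)
g=im.min(2); m=np.zeros_like(g); m[228:268,292:332]=g[228:268,292:332]>235
n,l,s,c=cv2.connectedComponentsWithStats(m); i=1+np.argmax(s[1:,4]); print(s[i],c[i],onplane(C,[c[i]],.051).round(4),np.median(cloud(C,d)[l==i],0))
print(p,(R.T@(np.array([.6163,-.269,.026])-p)*1000).round(1),o["contact_force"],R[:,2])
E
```

```text
[300 234  25  26 455] [312.28351648 246.15604396] [[ 0.6151 -0.2682  0.051 ]] [ 0.61475474 -0.26833264  0.05183258]
[ 0.61561583 -0.2680045   0.1343133 ] [ -1.   -0.8 108.3] [-0.67286055  0.46887781  0.81394232] [-3.98795131e-04  2.95495667e-04 -9.99999877e-01]
```

>>> arm_command(steps="0 -0.05 1 0 0.5;0 0 1 0 0.5;0 0 1 0 0.5;0 0 0.9 0 0.5;0 0 0.6 0 0.5")

```text
t: 4.0
tcp_pos: [0.6159, -0.2691, 0.0438]
ee_rot: [[-0.967, 0.254, 0.001], [0.254, 0.967, -0.0], [-0.001, -0.0, -1.0]]
contact_force: [-0.2, -0.5, -0.2]
width: 0.5
grasp_force: 0.0
```

>>> arm_command(steps="0 0 0.4 0 0.5;0 0 0.3 0 0.5;0 0 0.2 0 0.5;0 0 0 0 0.5;0 0 0 0 0.5")

```text
t: 4.42
tcp_pos: [0.6163, -0.2694, 0.0266]
ee_rot: [[-0.967, 0.254, 0.001], [0.254, 0.967, -0.0], [-0.001, -0.0, -1.0]]
contact_force: [-0.6, -0.8, 0.2]
width: 0.499
grasp_force: 0.0
```

>>> arm_command(steps="0 0 0 0 0.35;0 0 0 0 0.3;0 0 0 0 0.26;0 0 0 0 0.22;0 0 0 0 0.15", grip_force=10)

```text
t: 4.83
tcp_pos: [0.616, -0.2693, 0.0262]
ee_rot: [[-0.967, 0.254, 0.0], [0.254, 0.967, -0.0], [-0.0, 0.0, -1.0]]
contact_force: [0.3, 1.1, 1.8]
width: 0.219
grasp_force: 10.0
```

>>> arm_command(steps="0 0 0 0 0.1;0 0 0 0 0.1;0 0 0 0 0.1;0 0 0 0 0.1;0 0 0 0 0.1")

```text
t: 5.25
tcp_pos: [0.616, -0.2693, 0.0262]
ee_rot: [[-0.967, 0.254, 0.0], [0.254, 0.967, -0.0], [-0.0, 0.0, -1.0]]
contact_force: [-0.0, -0.1, 1.5]
width: 0.212
grasp_force: 10.0
```

>>> arm_command(steps="0 0 -0.3 0 0.1;0 0 -0.5 0 0.1;0 0 -0.6 0 0.1;0 0 -0.7 0 0.1;0 0 -0.8 0 0.1")

```text
t: 5.67
tcp_pos: [0.6158, -0.2692, 0.0852]
ee_rot: [[-0.967, 0.254, -0.0], [0.254, 0.967, 0.0], [0.0, 0.0, -1.0]]
contact_force: [-0.4, 0.2, -0.5]
width: 0.214
grasp_force: 10.0
```

>>> arm_command(steps="0 0 -0.8 0 0.1;0 0 -0.8 0 0.1;0 0 -0.6 0 0.1;0 0 -0.3 0 0.1;0 0 0 0 0.1")

```text
t: 6.08
tcp_pos: [0.6167, -0.2696, 0.1362]
ee_rot: [[-0.967, 0.254, 0.004], [0.254, 0.967, -0.002], [-0.004, -0.001, -1.0]]
contact_force: [-0.2, 0.8, -0.5]
width: 0.217
grasp_force: 10.0
```

```bash
python3 - <<'E'
from h import *
o=get_obs();R=o['ee_rot'];p=o['tcp_pos']
im,d=viewer.grab_frame("side"); cv2.imwrite("pics/s1.png",cv2.resize(im[180:440,240:520],None,fx=2,fy=2)[...,::-1])
print(p,o['width'],o['grasp_force'],(R.T@(np.array([.521,.164,.135])-p)*1000).round(1))
E
```

```text
[ 0.6167159  -0.26961348  0.13623623] 0.21746659327150616 9.997576475143433 [2.027e+02 3.951e+02 2.000e-01]
```

View pics/s1.png

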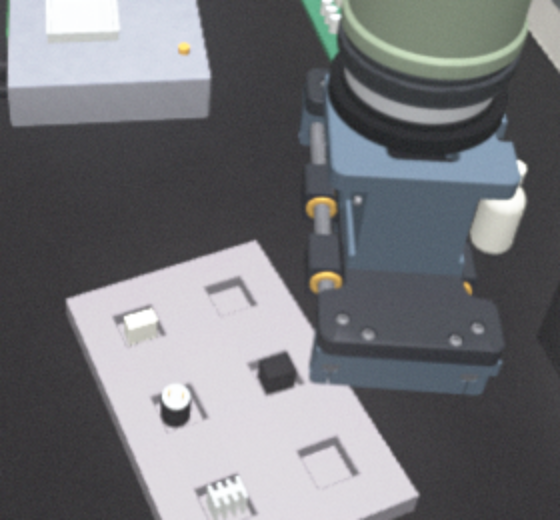

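The picture shows the tall capacitor's pocket empty at crop (325,460) and the short capacitor still in its pocket at (176,405), so the lift worked. Moving over to the pan.

>>> arm_command(steps="0.2 0.4 0 0 0.1;0.4 0.7 0 0 0.1;0.5 1 0 0 0.1;0.5 1 0 0 0.1;0.5 1 0 0 0.1")

```text
t: 6.55
tcp_pos: [0.5947, -0.1776, 0.1324]
ee_rot: [[-0.967, 0.254, -0.003], [0.254, 0.967, 0.001], [0.003, 0.001, -1.0]]
contact_force: [0.5, 0.6, 0.2]
width: 0.212
grasp_force: 10.0
```

>>> arm_command(steps="0.5 1 0 0 0.1;0.5 1 0 0 0.1;0.5 1 0 0 0.1;0.5 1 0 0 0.1;0.5 1 0 0 0.1")

```text
t: 6.97
tcp_pos: [0.5715, -0.0681, 0.1327]
ee_rot: [[-0.967, 0.254, -0.003], [0.254, 0.967, 0.001], [0.003, 0.0, -1.0]]
contact_force: [-0.2, 1.2, 0.2]
width: 0.219
grasp_force: 10.0
```

>>> arm_command(steps="0.5 1 0 0 0.1;0.5 1 0 0 0.1;0.5 1 0 0 0.1;0.5 1 0 0 0.1;0.5 1 0 0 0.1")

```text
t: 7.38
tcp_pos: [0.5485, 0.0411, 0.1327]
ee_rot: [[-0.967, 0.254, -0.003], [0.254, 0.967, 0.0], [0.003, -0.001, -1.0]]
contact_force: [0.1, 0.1, -0.6]
width: 0.214
grasp_force: 10.0
```

>>> arm_command(steps="0.5 1 0 0 0.1;0.5 1 0 0 0.1;0.5 1 0 0 0.1;0.5 1 0 0 0.1;0.5 0.8 0 0 0.1")

```text
t: 7.8
tcp_pos: [0.5246, 0.1468, 0.1328]
ee_rot: [[-0.967, 0.253, -0.002], [0.253, 0.967, -0.0], [0.002, -0.001, -1.0]]
contact_force: [0.4, 0.0, -0.8]
width: 0.212
grasp_force: 10.0
```

>>> arm_command(steps="0.5 0.6 0 0 0.1;0.4 0.3 0 0 0.1;0 0 0 0 0.1;0 0 0 0 0.1;0 0 0 0 0.1")

```text
t: 8.22
tcp_pos: [0.5132, 0.1665, 0.1337]
ee_rot: [[-0.967, 0.254, -0.0], [0.254, 0.967, -0.0], [0.0, -0.001, -1.0]]
contact_force: [-0.2, -0.2, -0.5]
width: 0.221
grasp_force: 10.0
```

```bash
python3 - <<'E'
from h import *
im,d=viewer.grab_frame("side"); cv2.imwrite("pics/s2.png",cv2.resize(im[60:260,180:440],None,fx=3,fy=3)[...,::-1])
im,d=viewer.grab_frame("wrist"); cv2.imwrite("pics/w2.png",im[...,::-1])
o=get_obs();R=o['ee_rot'];p=o['tcp_pos']
print(p,o['width'],o['contact_force'],(R.T@(np.array([.521,.164,.0765])-p)*1000).round(1))
E
```

```text
[0.51354009 0.16635708 0.13386002] 0.21355393504118447 [0.71002576 0.10027857 0.25341186] [-7.8 -0.4 57.4]
```

View pics/s2.png

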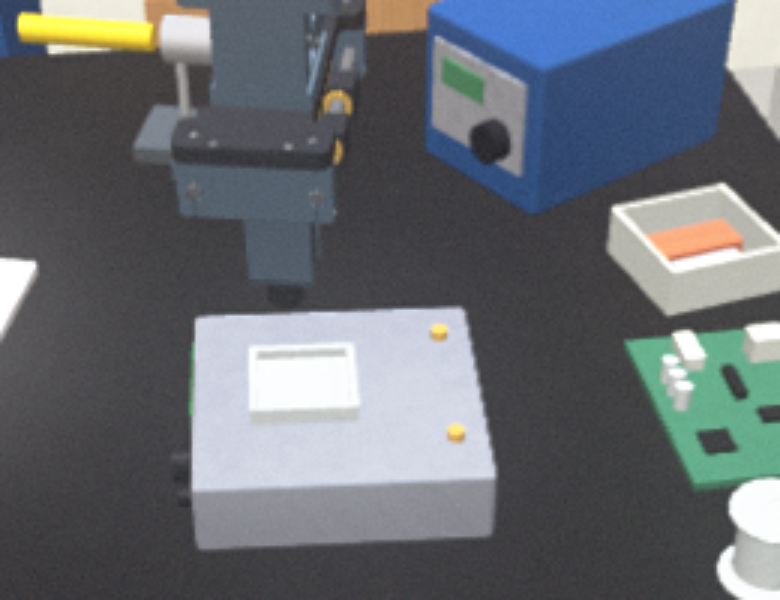

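The side view shows the capacitor's black foot below the closed fingers at crop (286,295), above the pan at (303,380). I'll compute the height of the foot's near edge before lowering.

```bash
python3 - <<'E'
from h import *
im=cv2.imread("pics/s2.png"); g=im.max(2); 
col=g[270:315,280:292].mean(1); print(col.astype(int))
r=270+np.where(col<60)[0]; C=cam("side")
# rows of bench are dark too: print foot/bench contrast, cast candidate bottom edge
o=get_obs(); p=o['tcp_pos']; n=np.array([.19,.98]); q=p[:2]-.010*n
for row in (298,301,304,307):
    d=rays(C,[[180+(286-1)/3,60+(row-1)/3]])[0]; s=((q-C[2][:2])@n)/(d[:2]@n); print(row,(C[2]+s*d).round(4))
print(p,(o['ee_rot'].T@(np.array([.521,.164,.0765])-p)*1000).round(1))
E
```

```text
[105 105 105 106 106 106 107 107 103 100  96  94  91  89  81  73  65  64
  62  61  60  59  59  59  60  60  61  61  62  61  61  60  61  61  61  61
  61  61  66  71  76  99 122 145 171]
298 [0.5126 0.1564 0.1221]
301 [0.5126 0.1564 0.1201]
304 [0.5125 0.1564 0.1181]
307 [0.5124 0.1564 0.1162]
[0.51354009 0.16635708 0.13386002] [-7.8 -0.4 57.4]
```

>>> arm_command(steps="-0.4 0 0.3 0 0.1;0 0 0.7 0 0.1;0 0 0.6 0 0.1;0 0 0.4 0 0.1;0 0 0.2 0 0.1")

```text
t: 8.73
tcp_pos: [0.5208, 0.1644, 0.0884]
ee_rot: [[-0.967, 0.255, -0.002], [0.255, 0.967, -0.001], [0.002, -0.001, -1.0]]
contact_force: [-0.5, 0.3, 0.4]
width: 0.214
grasp_force: 10.0
```

>>> arm_command(steps="0 0 0.1 0 0.1;0 0 0 0 0.1;0 0 0 0 0.1")

```text
t: 8.98
tcp_pos: [0.5215, 0.1651, 0.0883]
ee_rot: [[-0.967, 0.254, 0.001], [0.254, 0.967, 0.0], [-0.001, 0.001, -1.0]]
contact_force: [0.4, -0.8, 0.0]
width: 0.219
grasp_force: 10.0
```

```bash
python3 - <<'E'
from h import *
o=get_obs(); p=o['tcp_pos']
im,d=viewer.grab_frame("side"); cv2.imwrite("pics/s3.png",cv2.resize(im[130:220,220:340],None,fx=6,fy=6,interpolation=cv2.INTER_CUBIC)[...,::-1])
print(p,o['contact_force'],(o['ee_rot'].T@(np.array([.521,.164,.0765])-p)*1000).round(1))
E
```

```text
[0.52147216 0.16513724 0.08829605] [ 0.43167872 -0.78076879  0.00109612] [ 0.2 -1.2 11.8]
```

View pics/s3.png

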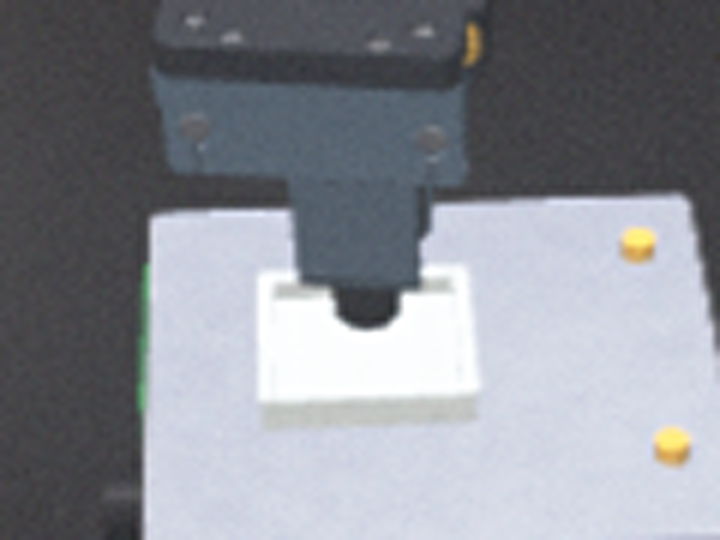

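The foot is upright at crop (366,328), inside the pan's outline from (260,275) to (475,400). I'll lower it gently until the force shows contact.

>>> arm_command(steps="0 -0.05 0.2 0 0.1;0 0 0.15 0 0.1;0 0 0.1 0 0.1;0 0 0.05 0 0.1;0 0 0 0 0.1")

```text
t: 9.45
tcp_pos: [0.5206, 0.1641, 0.0776]
ee_rot: [[-0.967, 0.254, -0.001], [0.254, 0.967, -0.0], [0.0, -0.0, -1.0]]
contact_force: [0.3, -0.1, 0.2]
width: 0.216
grasp_force: 10.0
```

>>> arm_command(steps="0 0 0.03 0 0.1;0 0 0.03 0 0.1;0 0 0 0 0.1")

```text
t: 9.7
tcp_pos: [0.5208, 0.1642, 0.0767]
ee_rot: [[-0.967, 0.254, -0.0], [0.254, 0.967, 0.0], [0.0, 0.0, -1.0]]
contact_force: [-0.7, 0.3, -0.6]
width: 0.216
grasp_force: 10.0
```

```bash
python3 - <<'E'
from h import *
o=get_obs(); p=o['tcp_pos']; C=cam("side")
n=np.array([.19,.98])
im,_=viewer.grab_frame("side"); g=im.max(2)[170:205,277:285].mean(1); e=170+np.argmax(np.diff(g)[10:])+10+.5
q=p[:2]-.010*n
for uv in([281,184.7],[281,e]):
    d=rays(C,[uv])[0]; s=((q-C[2][:2])@n)/(d[:2]@n); print(uv,(C[2]+s*d).round(4))
print(p,o['contact_force'],g.astype(int))
E
```

```text
[281, 184.7] [0.5207 0.154  0.0704]
[281, np.float64(189.5)] [0.5203 0.1541 0.0601]
[0.52077592 0.16415456 0.07670324] [-0.66494349  0.33278563 -0.61159852] [108 108 108 109 109 108 110 109 108 110 110 109  98  89  69  64  64  62
  60  78 173 255 254 254 254 254 221 196 198 196 200 223 227 227 227]
```

>>> arm_command(steps="0 0 0.03 0 0.1;0 0 0.03 0 0.1;0 0 0 0 0.1")

```text
t: 10.0
tcp_pos: [0.521, 0.1642, 0.0761]
ee_rot: [[-0.967, 0.254, 0.001], [0.254, 0.967, 0.0], [-0.001, 0.0, -1.0]]
contact_force: [-1.4, -0.8, 4.7]
width: 0.216
grasp_force: 10.0
```

>>> arm_command(steps="0 0 0.03 0 0.1;0 0 0.02 0 0.1;0 0 0 0 0.1")

```text
t: 10.25
tcp_pos: [0.5211, 0.1643, 0.076]
ee_rot: [[-0.967, 0.254, 0.001], [0.254, 0.967, 0.001], [-0.001, 0.001, -1.0]]
contact_force: [-1.4, -1.7, 9.6]
width: 0.216
grasp_force: 10.0
```

Contact came at TCP z 0.076, as predicted. I'll ease the press off and open slowly.

>>> arm_command(steps="0 0 -0.05 0 0.1;0 0 0 0 0.1;0 0 0 0 0.1")

```text
t: 10.5
tcp_pos: [0.5211, 0.1642, 0.0761]
ee_rot: [[-0.967, 0.254, 0.001], [0.254, 0.967, 0.0], [-0.001, 0.001, -1.0]]
contact_force: [-1.0, -0.0, 5.3]
width: 0.216
grasp_force: 10.0
```

>>> arm_command(steps="0 0 0 0 0.23;0 0 0 0 0.25;0 0 0 0 0.28;0 0 0 0 0.32;0 0 0 0 0.36")

```text
t: 10.92
tcp_pos: [0.5206, 0.1641, 0.0752]
ee_rot: [[-0.967, 0.254, -0.001], [0.254, 0.967, -0.0], [0.0, -0.0, -1.0]]
contact_force: [-0.2, 0.9, -0.7]
width: 0.354
grasp_force: 0.0
```

>>> arm_command(steps="0 0 0 0 0.4;0 0 0 0 0.45;0 0 0 0 0.5;0 0 0 0 0.5;0 0 0 0 0.5")

```text
t: 11.33
tcp_pos: [0.5208, 0.1641, 0.0755]
ee_rot: [[-0.967, 0.254, 0.0], [0.254, 0.967, 0.0], [0.0, 0.0, -1.0]]
contact_force: [-0.3, -0.2, 0.3]
width: 0.501
grasp_force: 0.0
```

>>> arm_command(steps="0 0 -0.2 0 0.5;0 0 -0.4 0 0.5;0 0 -0.6 0 0.5;0 0 -0.8 0 0.5;0 0 -1 0 0.5")

```text
t: 11.75
tcp_pos: [0.5202, 0.164, 0.1361]
ee_rot: [[-0.967, 0.254, -0.001], [0.254, 0.967, -0.0], [0.001, -0.001, -1.0]]
contact_force: [0.2, -0.2, 0.0]
width: 0.498
grasp_force: 0.0
```

>>> arm_command(steps="0 0 -1 0 0.5;0 0 -1 0 0.5;0 0 -1 0 0.5;0 0 -0.5 0 0.5;0 0 0 0 0.5")

```text
t: 12.17
tcp_pos: [0.5222, 0.1646, 0.2086]
ee_rot: [[-0.967, 0.254, 0.006], [0.254, 0.967, 0.002], [-0.005, 0.003, -1.0]]
contact_force: [0.4, -0.3, 0.2]
width: 0.498
grasp_force: 0.0
```

```bash
python3 - <<'E'
from h import *
o=get_obs()
im,d=viewer.grab_frame("side"); im2,_=viewer.grab_frame("wrist")
a=cv2.resize(im[130:220,220:340],None,fx=5,fy=5,interpolation=cv2.INTER_CUBIC)
b=cv2.resize(im[300:480,260:460],(233,210))
out=np.zeros((450,600+0,3),np.uint8); out[:]=a; out[240:,367:]=b
cv2.imwrite("pics/fin.png",out[...,::-1]); print(o['tcp_pos'],o['contact_force'],o['t'])
C=cam("side"); P=cloud(C,d); s=(P[...,2]>.09)&(P[...,2]<.11)&(abs(P[...,0]-.521)<.03)&(abs(P[...,1]-.164)<.03)
print(s.sum(),P[s].mean(0))
E
```

```text
[0.52222194 0.16457145 0.20861503] [ 0.4006178  -0.32327028  0.19405323] 12.1667
111 [0.52046312 0.16003539 0.09872355]
```

View pics/fin.png

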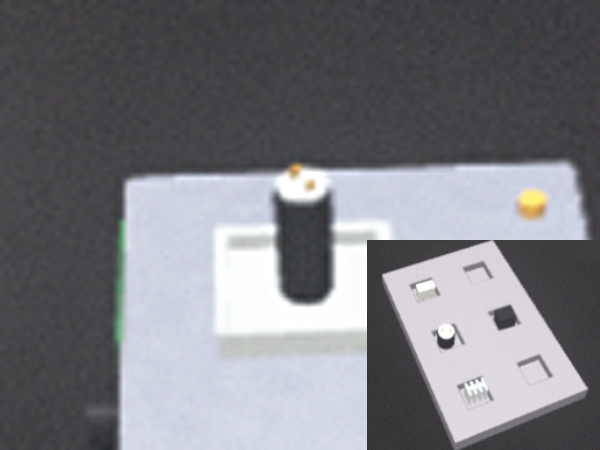

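The capacitor stands upright, terminals up at (302,180), in the middle of the pan. The inset shows the short capacitor still in its pocket, and the gripper is clear.

```bash
python3 -c "
from plant import ticket
print(ticket.sign_off())"
```

```text
the job is handed in; nothing more can be done
None
```

The tall capacitor stands upright, terminals up, in the middle of the test pan; the short one is still in its pocket, and the job was handed in at about 12 s of the allowed 32 s.

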